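# Bring the red sauce round on the cup carousel

## Robot

A 7-joint arm with a two-finger parallel gripper is mounted at the origin on a cart in front of the work surface, level with it; the furniture and walls round the work are solid. World frame = base frame: x ahead of the robot, y to its left, z up, the work surface at z = 0. Lengths are in m, angles in rad, forces in N, time in s.
With the tool pointing down it reaches from about 0.35 to 0.9 m from the base axis. Payload 7.2 kg.
Tool frame: the origin (TCP) lies on the centre line of the jaws, within the pads' length; the fingertips stand 11 mm ahead of it and the grasp point (between the pads) lies 8 mm behind it; z points along the fingers, y is the line along which they close (so a half turn about z gives the same grasp; the last joint's range is limited). The gripper opens to 88 mm and grips with 3 to 60 N. Pads are 20 mm wide; open, the fingers measure 115 mm over their backs; the gripper's body (75 mm by 178 mm) begins 61 mm behind the grasp point.
Start: joints at [1.28, 0.411, -0.013, 1.596, 0.006, 1.134, -0.082], TCP at [0.138, -0.61, 0.234] pointing down, gripper open.
Joint ranges: [-2.95, 2.95], [-0.29, 1.99], [-1.47, 1.44], [0.14, 2.54], [-1.03, 4.17], [0.13, 1.85], [-2.86, 2.86]. Speed limits (rad/s): [2.39, 2.39, 3.01, 3.01, 3.14, 3.14, 3.14].

## Interface

Orientations are given as a unit quaternion [w, x, y, z].
In Python, from cell import env, snapshot, camera_info, ticket, finder gives the robot as it stands. The module is installed in compiled form; this text tells all that it offers.
- The arm moves only by the tool step_arm, never from a script. Its argument "steps" is a list of rows, each an object with "rot": the turn, a rotation vector about the tool's x, y, z in degrees, a list of three; "translation": the shift along the tool's x, y, z in m, a list of three; "gripper": the opening, from 0 (shut) to 1 (fully open). In form: [{"rot": [rx, ry, rz], "translation": [dx, dy, dz], "gripper": gripper}, ...]. A call has 1 to 10 rows; each row is the pose to reach, as a shift and turn from the pose commanded when the call began, along the tool's axes at that moment; what a row does not reach only later rows make up. A row lasts 1/12 s, in which the tool goes at most 41.7 mm and 7.16 degrees, less where a joint would pass 70% of its speed; a pose out of reach is approached as far as the arm can. A call with a gripper value outside its range is refused whole. The fingers move at their own pace and stop on an object; "newtons" is the grip in N (left out, the last holds). Time passes only in rows, so rows that repeat a pose let the fingers close. It gives the time, the measured TCP pose, the force, the opening and the grip force at its end, in the units of the state.
- env.sense(): the state, without advancing time (a new reading comes with each control period).
- snapshot(name): name is "side" or "top"; returns the picture (480x640x3 uint8, red, green, blue); there is no depth.
- camera_info(name): a dict with "mtx" (3x3 intrinsics, pixels), "k1" (the pictures are not rectified: a ray, as slopes to the right and down, at radius r is drawn at 1 + k1 r^2 times it, then the intrinsics apply), "pose" (4x4, takes a point from camera to world coordinates). Camera axes: x right, y up, looking along -z (the intrinsics and any distortion apply to the point x, -y, -z); pixel columns grow to the right and rows downward; lengths in m; the calibration is good to about 2 mm. A picture is of the moment at which its call begins. camera_info takes no time and is no camera call.
- ticket.job_done(): hands the job in; it is judged then, once.
Trained networks look in the newest picture that a camera, given by its name, has taken for a name from the list of things; names that differ only in an ending like _2 or _b are one class to them, and where a whole thing is asked for, a point or a joint stands for the part that bears it (a point fixed in the world has none). Each returns a list of dicts, best first, with "confidence" (0 to 1); they miss things now and then, are a little off and sometimes report something else, mostly with a low value. They report only what shows in the picture. A call takes as long as a camera call. They do not tell look-alikes from the thing itself.
- finder.cut_out(camera, label): "mask" (480x640 bool, what is visible of it) and "extent" ([left, top, right, bottom] in pixels, round what is visible of it).
The state is a dict: "time": time; "qpos": joint angles; "joint_vel": joint speeds; "tau": joint torques, N m; "position": TCP position; "eef_rot": TCP orientation; "wrist_force": force on the tool from outside, world axes, zero at the start; "ft_torque": the same for the moment, N m; "grip_width": opening from 0.0 (shut) to 1.0 (fully open); "finger_force": force on a finger pad.
Only numpy, scipy, OpenCV 4.12 (cv2) and the standard library are available. Lean on these libraries where they do the work, as an engineer would, in place of code of your own. Each camera call takes 0.05 s, during which the arm holds its last target. There are 200 camera calls.

## Task

Turn the sauce carousel by pushing on one of its spokes with a finger until the cup of red sauce stands in line with the yellow arrow on the foot. Turn it gently and do not grip the spokes; leave the cups in their rings without touching them, and leave the things standing round it alone.

Things in the scene. Friction and masses are not known exactly. Their poses are not given: they have to be found in the camera images.
- foot: fixed dark steel foot of the carousel: disc 150 mm across, 8 mm high, under the turntable, with a flat tongue 34 mm wide, 5 mm high, along the foot's -x out to 160 mm from the axis. Origin: on the turning axis at z = 0. Its yaw is within 0.5 rad of 0, so the tongue points roughly at the robot. The red cup is in line when it is centred on the foot's -x axis
- arrow (a point): middle of the yellow arrow, about 45 mm long, painted on the outer end of the tongue, 130 mm from the turning axis; it points at the axis
- turntable (a joint): angle turned since the start, rad, positive anticlockwise seen from above, free for 350 degrees either way; stiff by dry friction (about 0.9 N at a spoke's end) and some damping: stays where it is left, no spring
- hub (a point): top of the black hub (24 mm across) at the turntable's centre, on the axis, z = 0.034. The turntable is an aluminium disc 200 mm across, top at z = 0.018, with four steel rings 9 mm high for the cups, their centres 62 mm from the axis, midway between the spokes
- spokes: the turntable's four spokes, at right angles, turning with it. Origin on the axis at z = 0; they run along its +x, -x, +y, -y. Each is a round bar 11 mm thick, slanting up from the disc's rim, then level with centre at z = 0.040 from 108 to 148 mm from the axis, ending in a black 19 mm ball. Below the level part is only the worktop or the 5 mm tongue
- pole (a point): foot of a fixed upright steel pole of the room, 33 mm thick and 0.77 m high, at the front of the worktop: the arm has to go round it, drawn in close to its base, if it starts with its hand to the right of it
- red_cup: steel sauce cup, 65 mm across the rim, about 52 mm across the foot, 42 mm high, about 0.09 kg, filled with dark red sauce; loose, standing upright in one of the four rings of the turntable (which one varies), its rim at z = 0.060. Origin: centre of its underside, z up; its yaw means nothing
- mustard_cup: steel sauce cup, 65 mm across the rim, about 52 mm across the foot, 42 mm high, about 0.09 kg, filled with mustard-coloured sauce; loose, standing upright in one of the four rings of the turntable (which one varies), its rim at z = 0.060. Origin: centre of its underside, z up; its yaw means nothing
- empty_cup_a: steel sauce cup, 65 mm across the rim, about 52 mm across the foot, 42 mm high, about 0.09 kg, empty (the other empty one is the same); loose, standing upright in one of the four rings of the turntable (which one varies), its rim at z = 0.060. Origin: centre of its underside, z up; its yaw means nothing
- empty_cup_b: steel sauce cup, 65 mm across the rim, about 52 mm across the foot, 42 mm high, about 0.09 kg, empty (the other empty one is the same); loose, standing upright in one of the four rings of the turntable (which one varies), its rim at z = 0.060. Origin: centre of its underside, z up; its yaw means nothing
- lemon: bystander: loose lemon, 78x55x56 mm, about 0.2 to 0.25 m to the left of the axis. Origin: centre of its underside
- tape: bystander: loose roll of yellow tape lying flat, 60 mm across, 24 mm high, about 0.2 to 0.24 m to the right of the axis. Origin: centre of its underside
- timer: bystander: loose red and white kitchen timer, 66 mm across, 42 mm high, on the worktop farther to the left. Origin: centre of its underside
Not all that is in view belongs to the job. What is shaped like the mustard_cup but orange or turquoise is not meant.

How it is judged:
By the outcome, as a careful person would: the job done as asked, in the order asked, and still so for the second after the job is handed in, with the robot touching nothing.
It also fails if it takes over 61 s, if anything falls off the work surface, if the arm or the gripper's body presses on something with over 40 N, if the wrist force passes 120 N, or if a joint passes its speed limit or range.

## Working session

There is one attempt and no reset: what is moved stays moved. The work goes in short steps, Python scripts to look and compute and a tool call to move; the robot and the scene stay as the last step left them, time stands still between calls to the robot, and variables do not carry over. Pictures are saved under pics/ and viewed, at most 10 in all, crops included, and the job is handed in when it is done.

Besides the shell and the picture viewer there is one more tool, called after ">>>" as a command line: name --argument value ..., lists and objects as JSON in quotes. step_arm: Moves the arm, as the interface text tells. Its arguments: {"type":"object","properties":{"steps":{"type":"array","items":{"type":"object","properties":{"rot":{"type":"array","items":{"type":"number"}},"translation":{"type":"array","items":{"type":"number"}},"gripper":{"type":"number"}}}},"newtons":{"type":"number"}},"required":["steps"]}

```bash
mkdir -p pics
cat > h.py <<'E'
import numpy as np, cv2
from cell import env, snapshot, camera_info, ticket, finder
def ray(cam,uv):
    c=camera_info(cam);K=np.array(c["mtx"]);P=np.array(c["pose"])
    d=[(uv[0]-K[0,2])/K[0,0],(uv[1]-K[1,2])/K[1,1]]
    d=np.array(d);u=d.copy()
    for _ in range(20): u=d/(1+c["k1"]*(u@u))
    return P[:3,3],P[:3,:3]@np.array([u[0],-u[1],-1])
def at(cam,uv,z):
    o,r=ray(cam,np.array(uv,float)); return (o+r*(z-o[2])/r[2])[:2]
def px(cam,p):
    c=camera_info(cam);K=np.array(c["mtx"]);P=np.array(c["pose"])
    q=P[:3,:3].T@(np.array(p,float)-P[:3,3]);u=np.array([q[0],-q[1]])/-q[2]
    u=u*(1+c["k1"]*(u@u)); return K[:2,:2]@u+K[:2,2]
def save(n,im,s=1): cv2.imwrite("pics/"+n,cv2.resize(im[:,:,::-1],None,fx=s,fy=s,interpolation=2))
E
python3 - <<'E'
from h import *
for c in("top","side"):
    save(c+"0.png",snapshot(c)); print(np.round(camera_info(c)["pose"],2).tolist())
print(env.sense())
E
```

```text
[[-0.01, 0.99, -0.11, 0.29], [-1.0, -0.01, 0.01, 0.07], [0.01, 0.11, 0.99, 1.41], [0.0, 0.0, 0.0, 1.0]]
[[-0.99, 0.08, -0.15, 0.29], [-0.17, -0.38, 0.91, 1.06], [0.01, 0.92, 0.38, 0.48], [0.0, 0.0, 0.0, 1.0]]
{'time': 0.1, 'qpos': array([ 1.27980193,  0.41182965, -0.01271783,  1.59695239,  0.00562097,
        1.1342604 , -0.08221563]), 'joint_vel': array([ 0.00059772,  0.00034786,  0.00173656, -0.00127873,  0.00113341,
        0.0009719 , -0.0011844 ]), 'tau': array([ 2.28120916e-03, -5.89103007e+01,  6.43721558e-01, -2.91710544e+01,
       -5.37569064e-02,  1.45459932e-02,  3.90267530e-06]), 'position': array([ 0.13796493, -0.60914645,  0.23289031]), 'eef_rot': array([-6.93837692e-04,  9.93800234e-01,  1.11178216e-01, -1.35951287e-04]), 'wrist_force': array([ 0.41334652, -1.53315008,  0.91606279]), 'ft_torque': array([ 0.05980096, -0.00258764, -0.02330089]), 'finger_force': 0.0, 'grip_width': 0.9987823385941835}
```

View pics/top0.png

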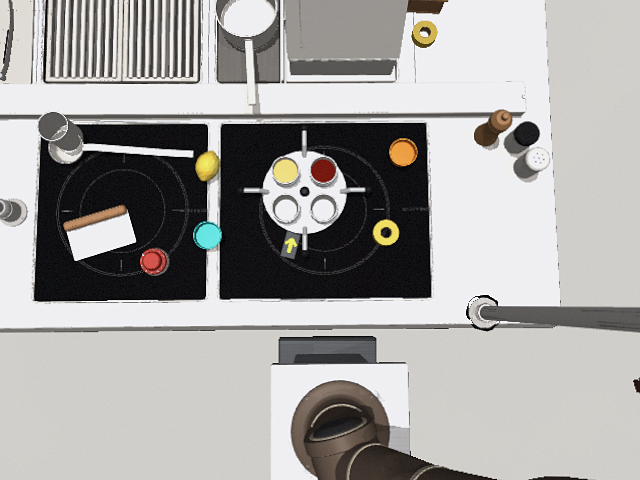

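View pics/side0.png

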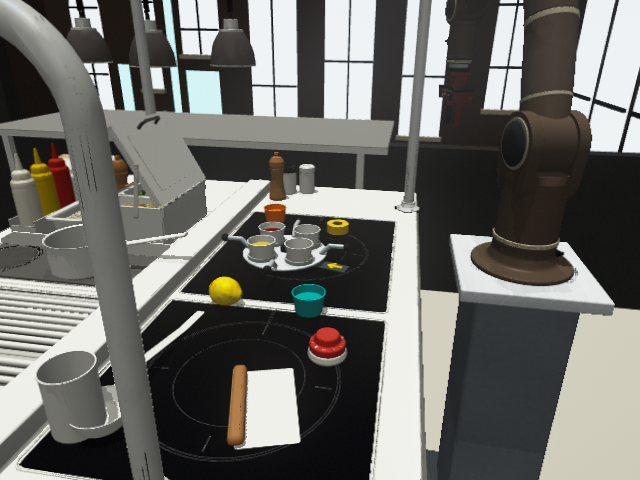

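The top picture shows the hub at (304,191), the red cup at (323,170), mustard at (286,171) and the arrow at (291,244). The spoke balls are at about (304,133), (245,190), (366,190) and (304,248). The orange (403,152) and turquoise (207,235) cups stand off the carousel, so they are look-alikes. The red cup is the only red one in a ring. The pole is at (483,312), between the arm and the carousel.

Run:
```python
from h import *
im=snapshot("top"); save("crop1.png",im[110:280,190:430],3.3)
hub=at("top",(304.5,191),.034)
print("hub",hub)
def mid(mask): 
    m=cv2.moments(mask.astype(np.uint8),True); return m["m10"]/m["m00"],m["m01"]/m["m00"]
hsv=cv2.cvtColor(im,cv2.COLOR_RGB2HSV)
roi=np.zeros(im.shape[:2],bool); roi[145:200,262:348]=1
red=roi&((hsv[...,0]<8)|(hsv[...,0]>172))&(hsv[...,1]>150)
yel=roi&(hsv[...,0]>18)&(hsv[...,0]<35)&(hsv[...,1]>80)
roi2=np.zeros_like(roi); roi2[230:262,275:310]=1
arr=roi2&(hsv[...,0]>18)&(hsv[...,0]<35)&(hsv[...,1]>120)
for n,m,z in(("red",red,.052),("mus",yel,.052),("arrow",arr,.005)):
    c=mid(m);p=at("top",c,z);d=p-hub;print(n,m.sum(),np.round(c,1),p,np.hypot(*d),np.degrees(np.arctan2(d[1],d[0])))
for l in("hub","spokes","turntable","arrow","red_cup"):
    for r in finder.cut_out("top",l)[:2]: print(l,r["confidence"],r["extent"],mid(r["mask"]),r["mask"].sum())
for n,uv,z in(("pole",(483,312),0),("lemon",(207,165),.028),("tape",(386,232),.024),("timer",(153,262),.03),("turq",(207,235),.04),("orange",(403,152),.04)): print(n,at("top",uv,z))
```

```text
hub [0.55098694 0.07671546]
red 407 [322.7 170.4] [0.59572056 0.03399875] 0.06185316267710858 -43.67878786539437
mus 458 [284.9 170.2] [0.59670659 0.12156927] 0.06404803544869242 44.45229896350033
arrow 90 [290.3 244.3] [0.42878915 0.11130756] 0.12699966424752188 164.19409003447902
hub 0.86 [236.4, 125.8, 369.0, 256.7] (303.95531542056074, 193.75554906542055) 3424
spokes 0.69 [309.9, 156.4, 337.4, 186.4] (322.448, 169.6176) 625
spokes 0.68 [237.9, 127.5, 373.7, 259.5] (302.125, 189.63980263157896) 608
turntable 0.82 [236.4, 126.2, 371.9, 258.2] (303.989116007433, 194.29731882134325) 3767
arrow 0.6 [280.3, 231.4, 300.4, 256.1] (289.93700787401576, 244.6955380577428) 381
red_cup 0.68 [311.2, 160.6, 336.6, 185.0] (322.69894366197184, 169.54753521126761) 568
pole [ 0.26640577 -0.33866075]
lemon [0.61601849 0.30592924]
tape [ 0.45399022 -0.11313647]
timer [0.38801909 0.42736962]
turq [0.44850422 0.30227749]
orange [ 0.64079147 -0.15515891]
```

View pics/crop1.png

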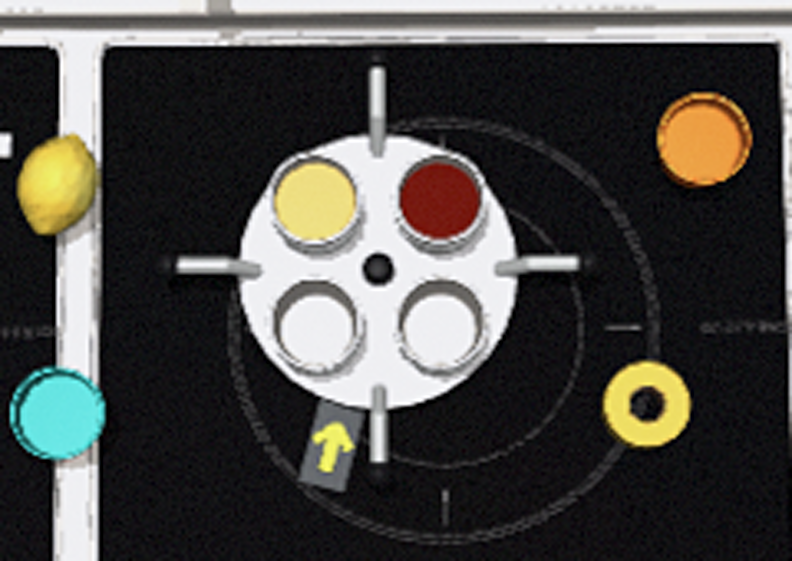

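The crop confirms it: the dark red cup in its ring at crop (440,200) is the target, at about -44°. The tongue lies at +164°, so I'll turn clockwise about 152° by pushing the right-hand spoke. First I'll draw the hand in so it can pass the pole.

>>> step_arm --steps '[{"rot": [0,0,-7],"translation": [0,-0.03,-0.009],"gripper": 0},{"rot": [0,0,-14],"translation": [0,-0.06,-0.018],"gripper": 0},{"rot": [0,0,-21],"translation": [0,-0.09,-0.027],"gripper": 0},{"rot": [0,0,-28],"translation": [0,-0.12,-0.036],"gripper": 0},{"rot": [0,0,-35],"translation": [0,-0.15,-0.045],"gripper": 0},{"rot": [0,0,-42],"translation": [0,-0.18,-0.054],"gripper": 0},{"rot": [0,0,-49],"translation": [0,-0.21,-0.063],"gripper": 0},{"rot": [0,0,-56],"translation": [0,-0.24,-0.072],"gripper": 0},{"rot": [0,0,-63],"translation": [0,-0.27,-0.081],"gripper": 0},{"rot": [0,0,-70],"translation": [0,-0.3,-0.09],"gripper": 0}]'

```text
time: 1.23
position: [0.0714, -0.3155, 0.324]
eef_rot: [0.0, 0.748, 0.663, -0.0]
wrist_force: [0.2, -0.3, 0.8]
grip_width: 0.278
finger_force: 0.0
```

```bash
cat >> h.py <<'E'
from scipy.spatial.transform import Rotation as Rn
def R(): return Rn.from_quat(np.roll(env.sense()["eef_rot"],-1)).as_matrix()
def totool(d): return np.round(R().T@np.array(d),4)
def rep():
    s=env.sense();print(s["time"],s["position"].round(4),s["qpos"].round(2),s["wrist_force"].round(1),s["grip_width"]); print(R().round(3).tolist())
E
python3 - <<'E'
from h import *
rep(); a=snapshot("top");b=snapshot("side"); save("a1.png",np.hstack([a[100:,200:],b[:380,200:]]),.9)
E
```

```text
1.2333 [ 0.0714 -0.3155  0.324 ] [ 1.38 -0.2  -0.15  2.08 -0.03  1.27  1.12] [ 0.2 -0.3  0.8] 0.27790016316299604
[[0.12, 0.993, 0.0], [0.993, -0.12, -0.0], [-0.0, 0.0, -1.0]]
```

View pics/a1.png

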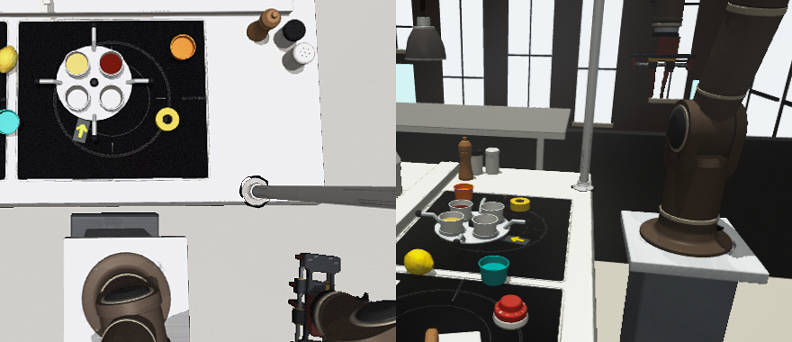

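The hand is drawn in at r≈0.32, with the gripper over the gap beside the cart and the pole still ahead of it. Next I'll swing past the pole at that radius.

>>> step_arm --steps '[{"rot": [0,0,-7],"translation": [0.022,0.029,0],"gripper": 0},{"rot": [0,0,-14],"translation": [0.037,0.058,0],"gripper": 0},{"rot": [0,0,-21],"translation": [0.056,0.085,0],"gripper": 0},{"rot": [0,0,-28],"translation": [0.078,0.11,0],"gripper": 0},{"rot": [0,0,-35],"translation": [0.102,0.132,0],"gripper": 0},{"rot": [0,0,-42],"translation": [0.128,0.152,0],"gripper": 0},{"rot": [0,0,-45],"translation": [0.156,0.169,0],"gripper": 0},{"rot": [0,0,-45],"translation": [0.186,0.183,0],"gripper": 0},{"rot": [0,0,-45],"translation": [0.217,0.194,0],"gripper": 0},{"rot": [0,0,-45],"translation": [0.217,0.194,0],"gripper": 0}]'

```text
time: 2.17
position: [0.2944, -0.1217, 0.324]
eef_rot: [0.001, 0.438, 0.899, 0.0]
wrist_force: [-0.0, 0.7, -0.0]
grip_width: 0.008
finger_force: 0.0
```

Run:
```python
from h import *
rep(); p=env.sense()["position"]
hub=np.array([.551,.0767]); a=np.radians(-70)
t=np.r_[hub+.13*np.array([np.cos(a),np.sin(a)]),.20]; print(t,totool(t-p))
```

```text
2.1667 [ 0.2944 -0.1217  0.324 ] [ 1.   -0.22 -0.6   2.06 -0.13  1.27  1.11] [-0.   0.7 -0. ] 0.007740485915764291
[[-0.617, 0.787, 0.002], [0.787, 0.617, 0.0], [-0.001, 0.001, -1.0]]
[ 0.59546262 -0.04546004  0.2       ] [-0.1256  0.2838  0.1245]
```

>>> step_arm --steps '[{"translation": [-0.014,0.032,0.014],"gripper": 0},{"translation": [-0.028,0.063,0.028],"gripper": 0},{"translation": [-0.042,0.095,0.042],"gripper": 0},{"translation": [-0.056,0.126,0.056],"gripper": 0},{"translation": [-0.07,0.158,0.07],"gripper": 0},{"translation": [-0.084,0.189,0.084],"gripper": 0},{"translation": [-0.098,0.221,0.098],"gripper": 0},{"translation": [-0.112,0.252,0.112],"gripper": 0},{"translation": [-0.126,0.284,0.125],"gripper": 0},{"translation": [-0.126,0.284,0.125],"gripper": 0}]'

```text
invalid input at $.steps[0]: expected keys rot, translation, gripper
```

Run:
```python
from h import *
rep(); a=snapshot("top");b=snapshot("side"); save("a2.png",np.hstack([a[100:300,190:430],b[140:340,160:400]]),1.6)
```

```text
2.1667 [ 0.2944 -0.1217  0.324 ] [ 1.   -0.22 -0.6   2.06 -0.13  1.27  1.11] [-0.   0.7 -0. ] 0.007740485915764291
[[-0.617, 0.787, 0.002], [0.787, 0.617, 0.0], [-0.001, 0.001, -1.0]]
```

View pics/a2.png

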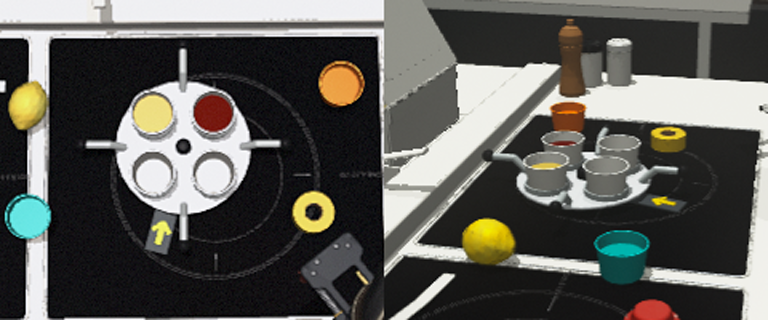

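The move was refused because the rows had no "rot". The picture shows the gripper past the pole at (340,275) and the carousel untouched. I'll resend the move with rot included.

>>> step_arm --steps '[{"rot": [0,0,0],"translation": [-0.014,0.032,0.014],"gripper": 0},{"rot": [0,0,0],"translation": [-0.028,0.063,0.028],"gripper": 0},{"rot": [0,0,0],"translation": [-0.042,0.095,0.042],"gripper": 0},{"rot": [0,0,0],"translation": [-0.056,0.126,0.056],"gripper": 0},{"rot": [0,0,0],"translation": [-0.07,0.158,0.07],"gripper": 0},{"rot": [0,0,0],"translation": [-0.084,0.189,0.084],"gripper": 0},{"rot": [0,0,0],"translation": [-0.098,0.221,0.098],"gripper": 0},{"rot": [0,0,0],"translation": [-0.112,0.252,0.112],"gripper": 0},{"rot": [0,0,0],"translation": [-0.126,0.284,0.125],"gripper": 0},{"rot": [0,0,0],"translation": [-0.126,0.284,0.125],"gripper": 0}]'

```text
time: 3.1
position: [0.5964, -0.0517, 0.1932]
eef_rot: [-0.003, 0.441, 0.898, 0.001]
wrist_force: [-1.2, 0.2, -0.4]
grip_width: 0.003
finger_force: 0.0
```

Run:
```python
from h import *
rep()
```

```text
3.1 [ 0.5964 -0.0517  0.1932] [ 0.55  0.52 -0.76  1.67  0.39  1.12  0.34] [-1.2  0.2 -0.4] 0.0026006020772890866
[[-0.612, 0.791, -0.004], [0.791, 0.612, 0.004], [0.005, -0.001, -1.0]]
```

>>> step_arm --steps '[{"rot": [0,0,0],"translation": [0,0,0.025],"gripper": 0},{"rot": [0,0,0],"translation": [0,0,0.05],"gripper": 0},{"rot": [0,0,0],"translation": [0,0,0.075],"gripper": 0},{"rot": [0,0,0],"translation": [0,0,0.1],"gripper": 0},{"rot": [0,0,0],"translation": [0,0,0.12],"gripper": 0},{"rot": [0,0,0],"translation": [0,0,0.14],"gripper": 0},{"rot": [0,0,0],"translation": [0,0,0.155],"gripper": 0},{"rot": [0,0,0],"translation": [0,0,0.167],"gripper": 0},{"rot": [0,0,0],"translation": [0,0,0.167],"gripper": 0},{"rot": [0,0,0],"translation": [0,0,0.167],"gripper": 0}]'

```text
time: 3.93
position: [0.5929, -0.0528, 0.0312]
eef_rot: [-0.0, 0.441, 0.898, -0.0]
wrist_force: [0.2, 0.3, 0.3]
grip_width: 0.005
finger_force: 0.0
```

```bash
cat >> h.py <<'E'
def arc(degs,r=.13,hub=(.551,.0767),z=None):
    p=env.sense()["position"]; hub=np.array(hub); d=p[:2]-hub
    print("now angle",np.degrees(np.arctan2(d[1],d[0])).round(1),"r",np.hypot(*d).round(4))
    for a in degs:
        c=np.radians(a); t=np.r_[hub+r*np.array([np.cos(c),np.sin(c)]),p[2] if z is None else z]
        print(a,totool(t-p).round(4).tolist())
E
python3 - <<'E'
from h import *
rep(); arc(range(-72,-112,-4))
a=snapshot("top");b=snapshot("side"); save("a3.png",np.hstack([a[100:300,190:430],b[140:340,160:400]]),1.6)
E
```

```text
3.9333 [ 0.5929 -0.0528  0.0312] [ 0.47  0.7  -0.65  1.81  0.55  0.83  0.2 ] [0.2 0.3 0.3] 0.004534705493364088
[[-0.612, 0.791, -0.001], [0.791, 0.612, -0.0], [0.0, -0.001, -1.0]]
now angle -72.1 r 0.1361
-72 [0.0057, 0.0022, -0.0]
-76 [0.009, -0.0062, 0.0]
-80 [0.013, -0.0144, 0.0]
-84 [0.0174, -0.0223, 0.0]
-88 [0.0225, -0.0298, 0.0]
-92 [0.028, -0.037, 0.0001]
-96 [0.0341, -0.0438, 0.0001]
-100 [0.0406, -0.0501, 0.0001]
-104 [0.0475, -0.056, 0.0001]
-108 [0.0548, -0.0613, 0.0001]
```

View pics/a3.png

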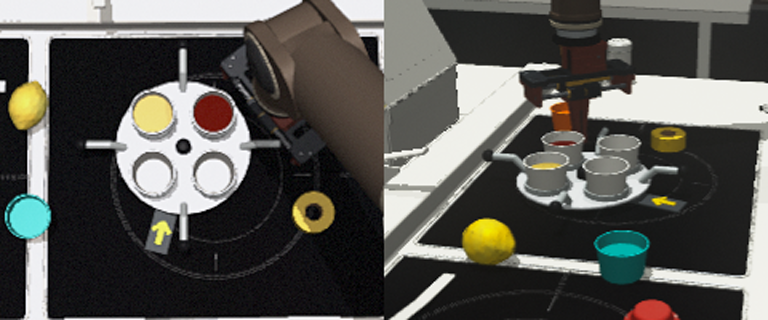

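The finger is down just behind the right-hand spoke, clear of the cups and the tape. I'll start the clockwise arc slowly.

>>> step_arm --steps '[{"rot": [0,0,0],"translation": [0.009,-0.006,0],"gripper": 0},{"rot": [0,0,0],"translation": [0.012,-0.012,0],"gripper": 0},{"rot": [0,0,0],"translation": [0.015,-0.018,0],"gripper": 0},{"rot": [0,0,0],"translation": [0.019,-0.024,0],"gripper": 0},{"rot": [0,0,0],"translation": [0.023,-0.03,0],"gripper": 0},{"rot": [0,0,0],"translation": [0.028,-0.037,0],"gripper": 0},{"rot": [0,0,0],"translation": [0.034,-0.044,0],"gripper": 0},{"rot": [0,0,0],"translation": [0.041,-0.05,0],"gripper": 0},{"rot": [0,0,0],"translation": [0.048,-0.056,0],"gripper": 0},{"rot": [0,0,0],"translation": [0.055,-0.061,0],"gripper": 0}]'

```text
time: 4.87
position: [0.5102, -0.0456, 0.0316]
eef_rot: [-0.0, 0.44, 0.898, -0.0]
wrist_force: [0.6, 0.6, -0.5]
grip_width: 0.002
finger_force: 0.6
```

Run:
```python
from h import *
rep(); arc(range(-112,-152,-4))
```

```text
4.8667 [ 0.5102 -0.0456  0.0316] [ 0.51  0.6  -0.67  2.01  0.55  0.72  0.16] [ 0.6  0.6 -0.5] 0.0015052865829190075
[[-0.612, 0.791, -0.0], [0.791, 0.612, -0.0], [0.0, -0.0, -1.0]]
now angle -108.4 r 0.1289
-112 [0.0063, -0.0052, 0.0]
-116 [0.0143, -0.0095, 0.0]
-120 [0.0225, -0.0132, 0.0]
-124 [0.031, -0.0163, 0.0]
-128 [0.0398, -0.0189, 0.0]
-132 [0.0486, -0.0208, 0.0]
-136 [0.0576, -0.0221, 0.0]
-140 [0.0667, -0.0228, 0.0]
-144 [0.0757, -0.0228, 0.0]
-148 [0.0848, -0.0222, 0.0]
```

>>> step_arm --steps '[{"rot": [0,0,0],"translation": [0.006,-0.005,0],"gripper": 0},{"rot": [0,0,0],"translation": [0.014,-0.0095,0],"gripper": 0},{"rot": [0,0,0],"translation": [0.0225,-0.013,0],"gripper": 0},{"rot": [0,0,0],"translation": [0.031,-0.016,0],"gripper": 0},{"rot": [0,0,0],"translation": [0.04,-0.019,0],"gripper": 0},{"rot": [0,0,0],"translation": [0.0485,-0.021,0],"gripper": 0},{"rot": [0,0,0],"translation": [0.0575,-0.022,0],"gripper": 0},{"rot": [0,0,0],"translation": [0.0665,-0.023,0],"gripper": 0},{"rot": [0,0,0],"translation": [0.0755,-0.023,0],"gripper": 0},{"rot": [0,0,0],"translation": [0.0845,-0.022,0],"gripper": 0}]'

```text
time: 5.7
position: [0.4416, 0.0082, 0.0317]
eef_rot: [0.0, 0.44, 0.898, -0.0]
wrist_force: [1.4, -1.1, -1.0]
grip_width: 0.002
finger_force: 0.6
```

Run:
```python
from h import *
rep(); arc(range(-152,-192,-4))
a=snapshot("top");b=snapshot("side"); save("a4.png",np.hstack([a[100:300,190:430],b[140:340,160:400]]),1.6)
```

```text
5.7 [0.4416 0.0082 0.0317] [ 0.43  0.51 -0.69  2.17  0.55  0.64  0.01] [ 1.4 -1.1 -1. ] 0.0020332771560981036
[[-0.612, 0.791, -0.0], [0.791, 0.612, -0.0], [-0.0, -0.0, -1.0]]
now angle -148.0 r 0.1291
-152 [0.0092, 0.0003, -0.0]
-156 [0.0181, 0.0022, -0.0]
-160 [0.0268, 0.0047, -0.0]
-164 [0.0353, 0.0077, -0.0]
-168 [0.0437, 0.0114, -0.0]
-172 [0.0517, 0.0156, -0.0]
-176 [0.0594, 0.0204, -0.0]
-180 [0.0668, 0.0257, -0.0]
-184 [0.0737, 0.0315, -0.0]
-188 [0.0803, 0.0378, -0.0]
```

View pics/a4.png

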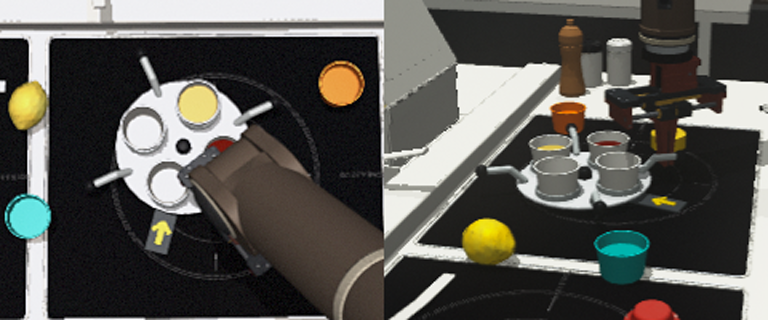

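The carousel has turned about 63° clockwise: mustard is now at (198,105) and the red cup is partly under the hand at (222,148). The cups are undisturbed, so I'll carry on.

>>> step_arm --steps '[{"rot": [0,0,0],"translation": [0.009,0,0],"gripper": 0},{"rot": [0,0,0],"translation": [0.018,0.002,0],"gripper": 0},{"rot": [0,0,0],"translation": [0.027,0.0045,0],"gripper": 0},{"rot": [0,0,0],"translation": [0.0355,0.0075,0],"gripper": 0},{"rot": [0,0,0],"translation": [0.0435,0.0115,0],"gripper": 0},{"rot": [0,0,0],"translation": [0.0515,0.0155,0],"gripper": 0},{"rot": [0,0,0],"translation": [0.0595,0.0205,0],"gripper": 0},{"rot": [0,0,0],"translation": [0.067,0.0255,0],"gripper": 0},{"rot": [0,0,0],"translation": [0.0735,0.0315,0],"gripper": 0},{"rot": [0,0,0],"translation": [0.08,0.038,0],"gripper": 0}]'

```text
time: 6.63
position: [0.4232, 0.095, 0.0316]
eef_rot: [-0.0, 0.44, 0.898, -0.0]
wrist_force: [0.4, -1.7, -0.4]
grip_width: 0.002
finger_force: 0.6
```

Run:
```python
from h import *
rep(); arc(range(-192,-232,-4))
```

```text
6.6333 [0.4232 0.095  0.0316] [ 0.24  0.5  -0.69  2.19  0.55  0.63 -0.2 ] [ 0.4 -1.7 -0.4] 0.0017308952178847936
[[-0.613, 0.79, -0.0], [0.79, 0.613, -0.0], [-0.0, -0.0, -1.0]]
now angle 171.9 r 0.1291
-192 [0.0065, 0.0059, -0.0]
-196 [0.0121, 0.013, -0.0]
-200 [0.0172, 0.0205, -0.0]
-204 [0.0218, 0.0284, -0.0]
-208 [0.0258, 0.0365, -0.0]
-212 [0.0293, 0.0449, -0.0]
-216 [0.0321, 0.0535, -0.0]
-220 [0.0343, 0.0623, -0.0]
-224 [0.0359, 0.0712, -0.0]
-228 [0.0369, 0.0803, -0.0]
```

>>> step_arm --steps '[{"rot": [0,0,0],"translation": [0.0065,0.006,0],"gripper": 0},{"rot": [0,0,0],"translation": [0.012,0.013,0],"gripper": 0},{"rot": [0,0,0],"translation": [0.017,0.0205,0],"gripper": 0},{"rot": [0,0,0],"translation": [0.022,0.0285,0],"gripper": 0},{"rot": [0,0,0],"translation": [0.026,0.0365,0],"gripper": 0},{"rot": [0,0,0],"translation": [0.0295,0.045,0],"gripper": 0},{"rot": [0,0,0],"translation": [0.032,0.0535,0],"gripper": 0},{"rot": [0,0,0],"translation": [0.0345,0.0605,0],"gripper": 0},{"rot": [0,0,0],"translation": [0.0345,0.0625,0],"gripper": 0},{"rot": [0,0,0],"translation": [0.0345,0.0625,0],"gripper": 0}]'

```text
time: 7.47
position: [0.4519, 0.1606, 0.0316]
eef_rot: [-0.0, 0.44, 0.898, 0.0]
wrist_force: [0.1, 0.4, -0.9]
grip_width: 0.003
finger_force: 0.0
```

Run:
```python
from h import *
rep(); arc(range(-222,-244,-2))
a=snapshot("top");b=snapshot("side"); save("a5.png",np.hstack([a[100:300,190:430],b[140:340,160:400]]),1.6)
```

```text
7.4667 [0.4519 0.1606 0.0316] [ 0.1   0.56 -0.68  2.09  0.56  0.68 -0.29] [ 0.1  0.4 -0.9] 0.002943766324779634
[[-0.613, 0.79, 0.0], [0.79, 0.613, 0.001], [0.0, 0.001, -1.0]]
now angle 139.7 r 0.1298
-222 [0.0009, 0.0038, 0.0]
-224 [0.0017, 0.0083, 0.0]
-226 [0.0022, 0.0128, 0.0]
-228 [0.0026, 0.0173, 0.0]
-230 [0.0029, 0.0219, 0.0]
-232 [0.003, 0.0264, 0.0]
-234 [0.0029, 0.0309, 0.0]
-236 [0.0027, 0.0355, 0.0]
-238 [0.0023, 0.04, 0.0]
-240 [0.0018, 0.0445, 0.0]
-242 [0.0011, 0.049, 0.0]
```

View pics/a5.png

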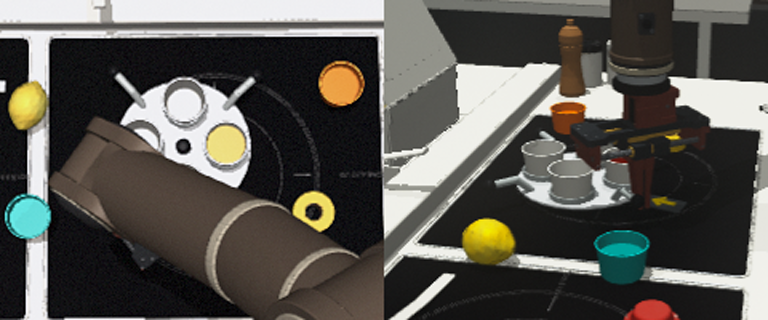

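The carousel has turned about 130°. Mustard is at crop (226,145) and the red cup is under the wrist, so I'll take the remaining angle from mustard and refine the tongue direction from the first picture.

```bash
cat >> h.py <<'E'
def mid(mask): 
    m=cv2.moments(mask.astype(np.uint8),True); return m["m10"]/m["m00"],m["m01"]/m["m00"]
def col(im,lo,hi,s,box):
    h=cv2.cvtColor(im,cv2.COLOR_RGB2HSV); m=np.zeros(im.shape[:2],bool); x0,y0,x1,y1=box; m[y0:y1,x0:x1]=1
    hh=(h[...,0].astype(int)+90)%180-90
    return m&(hh>=lo)&(hh<=hi)&(h[...,1]>s)
def ang(p,hub): d=np.array(p)-hub; return np.degrees(np.arctan2(d[1],d[0])),np.hypot(*d)
E
python3 - <<'E'
from h import *
im=cv2.imread("pics/top0.png")[:,:,::-1].copy()
hub=np.array([.5517,.0775])
arr=col(im,18,35,120,(275,230,310,262))
P=np.array([at("top",(u,v),.005) for v,u in zip(*np.nonzero(arr))]); c=P.mean(0)
w,v=np.linalg.eigh(np.cov(P.T)); a=v[:,1]; print("arrow",ang(c,hub),"pca",np.degrees(np.arctan2(a[1],a[0]))%180)
g=im[232:262,275:310].astype(int); t=(g.max(2)>45)&(g.max(2)<140)&(np.ptp(g,2)<25)|arr[232:262,275:310]
n,l,s,_=cv2.connectedComponentsWithStats(t.astype(np.uint8)); k=1+s[1:,4].argmax()
Q=np.array([at("top",(u+275,v+232),.005) for v,u in zip(*np.nonzero(l==k))],np.float32)
print("tongue rect",len(Q),cv2.minAreaRect(Q*1000), ang(Q.mean(0),hub))
n=snapshot("top")
m=col(n,18,35,80,(300,165,350,225)); print("mustard",m.sum(),ang(at("top",mid(m),.052),hub))
m0=col(im,18,35,80,(262,145,348,200)); r0=col(im,-8,8,150,(262,145,348,200))
print("start",ang(at("top",mid(m0),.052),hub),ang(at("top",mid(r0),.052),hub))
E
```

```text
arrow (np.float64(165.14445507042333), np.float64(0.1275047896398422)) pca 174.51133013214158
tongue rect 365 ((428.8843688964844, 119.35536193847656), (49.293617248535156, 66.07402801513672), 75.65314483642578) (np.float64(164.14566657882202), np.float64(0.12945830442907494))
mustard 459 (np.float64(-91.48688627762789), np.float64(0.06148792714013557))
start (np.float64(44.26711139177108), np.float64(0.06271312884406122)) (np.float64(-44.788301165688836), np.float64(0.06203170748204922))
```

>>> step_arm --steps '[{"rot": [0,0,0],"translation": [0.001,0.004,0],"gripper": 0},{"rot": [0,0,0],"translation": [0.002,0.008,0],"gripper": 0},{"rot": [0,0,0],"translation": [0.002,0.012,0],"gripper": 0},{"rot": [0,0,0],"translation": [0.003,0.016,0],"gripper": 0},{"rot": [0,0,0],"translation": [0.003,0.02,0],"gripper": 0},{"rot": [0,0,0],"translation": [0.003,0.023,0],"gripper": 0},{"rot": [0,0,0],"translation": [0.003,0.025,0],"gripper": 0},{"rot": [0,0,0],"translation": [0.003,0.027,0],"gripper": 0},{"rot": [0,0,0],"translation": [0.003,0.027,0],"gripper": 0},{"rot": [0,0,0],"translation": [0.003,0.027,0],"gripper": 0}]'

```text
time: 8.45
position: [0.4712, 0.179, 0.0317]
eef_rot: [0.0, 0.44, 0.898, 0.0]
wrist_force: [0.0, -0.0, -0.5]
grip_width: 0.005
finger_force: 0.0
```

Run:
```python
from h import *
hub=np.array([.5517,.0775]); rep(); arc(range(-228,-240,-1))
n=snapshot("top")
m=col(n,18,35,80,(300,165,350,235)); print("mustard",m.sum(),ang(at("top",mid(m),.052),hub))
```

```text
8.45 [0.4712 0.179  0.0317] [ 0.07  0.59 -0.68  2.03  0.56  0.71 -0.3 ] [ 0.  -0.  -0.5] 0.0051623482631444175
[[-0.613, 0.79, 0.0], [0.79, 0.613, 0.001], [0.0, 0.001, -1.0]]
now angle 128.0 r 0.1297
-228 [-0.0001, -0.0091, -0.0]
-229 [0.0001, -0.0069, -0.0]
-230 [0.0002, -0.0046, -0.0]
-231 [0.0002, -0.0023, -0.0]
-232 [0.0003, -0.0001, 0.0]
-233 [0.0003, 0.0022, 0.0]
-234 [0.0002, 0.0045, 0.0]
-235 [0.0001, 0.0067, 0.0]
-236 [-0.0, 0.009, 0.0]
-237 [-0.0002, 0.0113, 0.0]
-238 [-0.0004, 0.0135, 0.0]
-239 [-0.0006, 0.0158, 0.0]
mustard 466 (np.float64(-102.89315852644837), np.float64(0.061663333457160095))
```

About 3° is left. I'll back off, lift and draw aside to see the red cup and arrow directly.

>>> step_arm --steps '[{"rot": [0,0,0],"translation": [0,-0.008,0],"gripper": 0},{"rot": [0,0,0],"translation": [0,-0.01,-0.02],"gripper": 0},{"rot": [0,0,0],"translation": [0,-0.01,-0.055],"gripper": 0},{"rot": [0,0,0],"translation": [0,-0.01,-0.09],"gripper": 0},{"rot": [0,0,0],"translation": [0,-0.01,-0.125],"gripper": 0},{"rot": [0,0,0],"translation": [-0.01,-0.03,-0.155],"gripper": 0},{"rot": [0,0,0],"translation": [-0.025,-0.06,-0.17],"gripper": 0},{"rot": [0,0,0],"translation": [-0.04,-0.095,-0.18],"gripper": 0},{"rot": [0,0,0],"translation": [-0.055,-0.13,-0.19],"gripper": 0},{"rot": [0,0,0],"translation": [-0.07,-0.165,-0.2],"gripper": 0}]'

```text
time: 9.33
position: [0.3818, 0.021, 0.2316]
eef_rot: [0.0, 0.44, 0.898, -0.0]
wrist_force: [0.8, -0.7, 0.3]
grip_width: 0.004
finger_force: 0.0
```

>>> step_arm --steps '[{"rot": [0,0,0],"translation": [-0.015,-0.03,0],"gripper": 0},{"rot": [0,0,0],"translation": [-0.03,-0.06,0],"gripper": 0},{"rot": [0,0,0],"translation": [-0.05,-0.08,0],"gripper": 0},{"rot": [0,0,0],"translation": [-0.07,-0.1,0],"gripper": 0},{"rot": [0,0,0],"translation": [-0.09,-0.11,0],"gripper": 0},{"rot": [0,0,0],"translation": [-0.09,-0.11,0],"gripper": 0},{"rot": [0,0,0],"translation": [-0.09,-0.11,0],"gripper": 0}]'

```text
time: 9.92
position: [0.351, -0.1168, 0.2314]
eef_rot: [-0.0, 0.441, 0.897, -0.0]
wrist_force: [0.5, 0.3, -0.0]
grip_width: 0.006
finger_force: 0.0
```

Run:
```python
from h import *
rep()
ims=[snapshot("top") for _ in range(3)]
n=ims[0]; save("c6.png",n[110:280,190:430],3.3)
cv2.imwrite("pics/top6.png",n[:,:,::-1])
hub=np.array([.5517,.0775])
for n in ims:
    m=col(n,18,35,80,(300,165,350,235)); r=col(n,-8,8,150,(262,180,320,235)); a=col(n,18,35,120,(275,225,310,262))
    mp,rp,ap=at("top",mid(m),.052),at("top",mid(r),.052),at("top",mid(a),.005)
    print(m.sum(),r.sum(),a.sum(),mp,rp,ap,ang(mp,hub),ang(rp,hub),ang(ap,hub))
```

```text
9.9167 [ 0.351  -0.1168  0.2314] [ 0.88  0.   -0.67  2.12  0.    1.02  0.86] [ 0.5  0.3 -0. ] 0.005997639317195341
[[-0.61, 0.792, -0.0], [0.792, 0.61, 0.0], [0.0, -0.0, -1.0]]
464 432 89 [0.5373468  0.01740662] [0.49161291 0.09198348] [0.42891542 0.11153711] (np.float64(-103.43331906408378), np.float64(0.06178372469734179)) (np.float64(166.44785518589183), np.float64(0.06180800227718418)) (np.float64(164.50609546025845), np.float64(0.12741498339519702))
465 434 89 [0.53718591 0.01734516] [0.49172291 0.09233781] [0.42891542 0.11153711] (np.float64(-103.56499065990796), np.float64(0.06188104218590784)) (np.float64(166.10451443623765), np.float64(0.06178520939069114)) (np.float64(164.50609546025845), np.float64(0.12741498339519702))
463 432 90 [0.53779659 0.01746971] [0.49176137 0.09238681] [0.42860452 0.11133478] (np.float64(-103.04015594543355), np.float64(0.06161932154767974)) (np.float64(166.0518202356871), np.float64(0.06175966671487285)) (np.float64(164.63088094608523), np.float64(0.1276608358043498))
```

View pics/c6.png

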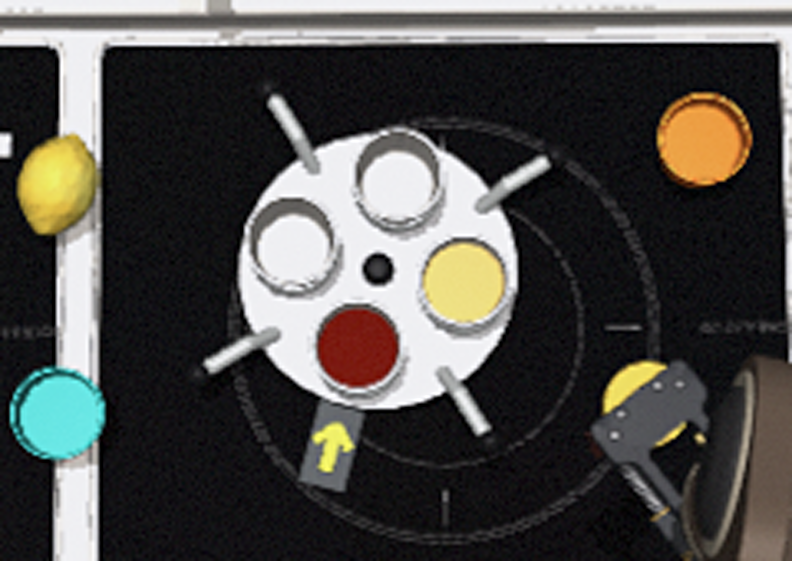

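The red cup is at crop (358,346) and the arrow at (333,446). Red measures about 166.4° and the arrow 164.5°, so about 1.8° clockwise remains, and the cups are seated. I'll go back to the same spoke for a small final push.

Run:
```python
from h import *
arc([-226,-233.7],z=.16)
```

```text
now angle -136.1 r 0.2769
-226 [0.1583, 0.2615, 0.0715]
-233.7 [0.159, 0.2789, 0.0715]
```

>>> step_arm --steps '[{"rot": [0,0,0],"translation": [0.02,0.03,0],"gripper": 0},{"rot": [0,0,0],"translation": [0.04,0.06,0],"gripper": 0},{"rot": [0,0,0],"translation": [0.06,0.095,0.01],"gripper": 0},{"rot": [0,0,0],"translation": [0.08,0.13,0.02],"gripper": 0},{"rot": [0,0,0],"translation": [0.1,0.165,0.03],"gripper": 0},{"rot": [0,0,0],"translation": [0.12,0.2,0.04],"gripper": 0},{"rot": [0,0,0],"translation": [0.14,0.23,0.05],"gripper": 0},{"rot": [0,0,0],"translation": [0.158,0.258,0.06],"gripper": 0},{"rot": [0,0,0],"translation": [0.158,0.261,0.0715],"gripper": 0},{"rot": [0,0,0],"translation": [0.158,0.261,0.0715],"gripper": 0}]'

```text
time: 10.9
position: [0.4596, 0.1712, 0.1583]
eef_rot: [-0.002, 0.438, 0.899, -0.0]
wrist_force: [-0.7, -1.3, -0.0]
grip_width: 0.005
finger_force: 0.0
```

>>> step_arm --steps '[{"rot": [0,0,0],"translation": [0,0,0.02],"gripper": 0},{"rot": [0,0,0],"translation": [0,0,0.04],"gripper": 0},{"rot": [0,0,0],"translation": [0,0,0.06],"gripper": 0},{"rot": [0,0,0],"translation": [0,0,0.08],"gripper": 0},{"rot": [0,0,0],"translation": [0,0,0.1],"gripper": 0},{"rot": [0,0,0],"translation": [0,0,0.115],"gripper": 0},{"rot": [0,0,0],"translation": [0,0,0.128],"gripper": 0},{"rot": [0,0,0],"translation": [0,0,0.128],"gripper": 0},{"rot": [0,0,0],"translation": [0,0,0.128],"gripper": 0}]'

```text
time: 11.65
position: [0.4609, 0.1679, 0.0323]
eef_rot: [-0.0, 0.44, 0.898, -0.0]
wrist_force: [-0.0, 0.3, 0.1]
grip_width: 0.008
finger_force: 0.0
```

Run:
```python
from h import *
hub=np.array([.5517,.0775]); rep(); arc([-232,-233,-233.7,-234])
for _ in range(3):
    m=col(snapshot("top"),18,35,80,(300,165,350,235)); print(m.sum(),ang(at("top",mid(m),.052),hub))
```

```text
11.65 [0.4609 0.1679 0.0323] [ 0.1   0.58 -0.7   2.06  0.57  0.71 -0.31] [-0.   0.3  0.1] 0.007623364338345129
[[-0.612, 0.791, -0.001], [0.791, 0.612, -0.001], [-0.0, -0.001, -1.0]]
now angle 134.7 r 0.1282
-232 [0.0027, 0.0149, -0.0]
-233 [0.0027, 0.0171, -0.0]
-233.7 [0.0027, 0.0187, -0.0]
-234 [0.0027, 0.0194, -0.0]
461 (np.float64(-102.84278500024263), np.float64(0.06156497961463002))
462 (np.float64(-102.75333657057297), np.float64(0.061676326750558445))
461 (np.float64(-102.77013275033642), np.float64(0.061589224178900906))
```

>>> step_arm --steps '[{"rot": [0,0,0],"translation": [0.001,0.004,0],"gripper": 0},{"rot": [0,0,0],"translation": [0.002,0.008,0],"gripper": 0},{"rot": [0,0,0],"translation": [0.003,0.011,0],"gripper": 0},{"rot": [0,0,0],"translation": [0.003,0.014,0],"gripper": 0},{"rot": [0,0,0],"translation": [0.003,0.016,0],"gripper": 0},{"rot": [0,0,0],"translation": [0.003,0.0175,0],"gripper": 0},{"rot": [0,0,0],"translation": [0.003,0.0188,0],"gripper": 0},{"rot": [0,0,0],"translation": [0.003,0.0188,0],"gripper": 0},{"rot": [0,0,0],"translation": [0.003,0.0188,0],"gripper": 0},{"rot": [0,0,0],"translation": [0.003,0.0188,0],"gripper": 0}]'

```text
time: 12.63
position: [0.4742, 0.1823, 0.0321]
eef_rot: [0.0, 0.44, 0.898, 0.0]
wrist_force: [0.0, 0.9, -1.4]
grip_width: 0.003
finger_force: 0.0
```

Run:
```python
from h import *
hub=np.array([.5517,.0775]); rep(); arc([-233.7,-235])
for _ in range(3):
    m=col(snapshot("top"),18,35,80,(300,165,350,235)); print(m.sum(),ang(at("top",mid(m),.052),hub))
```

```text
12.6333 [0.4742 0.1823 0.0321] [ 0.08  0.6  -0.7   2.02  0.58  0.73 -0.32] [ 0.   0.9 -1.4] 0.003259725773503779
[[-0.612, 0.791, 0.0], [0.791, 0.612, 0.0], [0.0, 0.0, -1.0]]
now angle 126.0 r 0.1306
-233.7 [-0.0006, -0.0007, -0.0]
-235 [-0.0007, 0.0023, 0.0]
423 (np.float64(-103.12037323199523), np.float64(0.06201398852796745))
426 (np.float64(-103.09757335460382), np.float64(0.062047280454152996))
427 (np.float64(-102.66376332474879), np.float64(0.06222043848545881))
```

Mustard is partly hidden now, so I'll withdraw and check again.

>>> step_arm --steps '[{"rot": [0,0,0],"translation": [0,-0.008,0],"gripper": 0},{"rot": [0,0,0],"translation": [0,-0.01,-0.02],"gripper": 0},{"rot": [0,0,0],"translation": [0,-0.01,-0.055],"gripper": 0},{"rot": [0,0,0],"translation": [0,-0.01,-0.09],"gripper": 0},{"rot": [0,0,0],"translation": [0,-0.01,-0.125],"gripper": 0},{"rot": [0,0,0],"translation": [-0.01,-0.03,-0.155],"gripper": 0},{"rot": [0,0,0],"translation": [-0.025,-0.06,-0.17],"gripper": 0},{"rot": [0,0,0],"translation": [-0.04,-0.095,-0.18],"gripper": 0},{"rot": [0,0,0],"translation": [-0.055,-0.13,-0.19],"gripper": 0},{"rot": [0,0,0],"translation": [-0.07,-0.165,-0.2],"gripper": 0}]'

```text
time: 13.62
position: [0.385, 0.0246, 0.2321]
eef_rot: [0.0, 0.44, 0.898, -0.0]
wrist_force: [1.1, -0.8, -0.2]
grip_width: 0.004
finger_force: 0.0
```

>>> step_arm --steps '[{"rot": [0,0,0],"translation": [-0.015,-0.03,0],"gripper": 0},{"rot": [0,0,0],"translation": [-0.03,-0.06,0],"gripper": 0},{"rot": [0,0,0],"translation": [-0.05,-0.08,0],"gripper": 0},{"rot": [0,0,0],"translation": [-0.07,-0.1,0],"gripper": 0},{"rot": [0,0,0],"translation": [-0.09,-0.11,0],"gripper": 0},{"rot": [0,0,0],"translation": [-0.09,-0.11,0],"gripper": 0},{"rot": [0,0,0],"translation": [-0.09,-0.11,0],"gripper": 0}]'

```text
time: 14.2
position: [0.3542, -0.1131, 0.2319]
eef_rot: [-0.0, 0.441, 0.897, -0.0]
wrist_force: [-1.2, -0.4, -0.9]
grip_width: 0.004
finger_force: 0.0
```

Run:
```python
from h import *
rep()
ims=[snapshot("top") for _ in range(4)]
b=snapshot("side"); n=ims[0]; save("c7.png",np.hstack([n[130:270,230:380],b[190:330,200:370]]),2.45)
hub=np.array([.5517,.0775])
for n in ims:
    m=col(n,18,35,80,(300,165,350,235)); r=col(n,-8,8,150,(262,180,320,235)); a=col(n,18,35,120,(275,225,310,262))
    mp,rp,ap=at("top",mid(m),.052),at("top",mid(r),.052),at("top",mid(a),.005)
    print(m.sum(),r.sum(),a.sum(),np.round([ang(mp,hub),ang(rp,hub),ang(ap,hub)],4).tolist())
```

```text
14.2 [ 0.3542 -0.1131  0.2319] [ 0.91  0.01 -0.72  2.12  0.01  1.02  0.85] [-1.2 -0.4 -0.9] 0.0035197389935363046
[[-0.61, 0.792, -0.0], [0.792, 0.61, 0.0], [0.0, -0.0, -1.0]]
463 429 91 [[-104.9993, 0.0616], [164.1161, 0.0619], [164.467, 0.127]]
464 428 88 [[-105.0674, 0.0618], [164.0454, 0.0618], [164.5193, 0.1272]]
464 429 90 [[-105.0874, 0.0617], [164.3975, 0.0619], [164.3121, 0.1271]]
464 428 89 [[-105.311, 0.0617], [164.3311, 0.0619], [164.5061, 0.1274]]
```

View pics/c7.png

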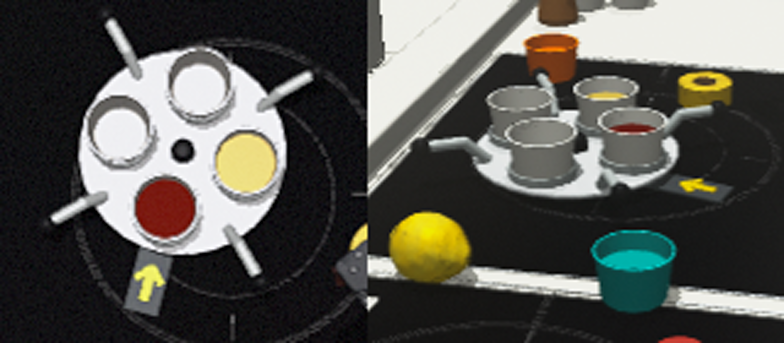

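The red cup (165,208) is now in line with the arrow (150,280): 164.2–164.9° against 164.5°. All the cups are seated, the lemon and tape are where they were, and the hand is clear, so I'll hand in.

```bash
python3 -c "
from cell import ticket
print(ticket.job_done())"
```

```text
the job is handed in; nothing more can be done
None
```

I turned the carousel clockwise by its spoke until the red cup was in line with the yellow arrow, within about 0.5° by the top camera. The cups and the things around it looked undisturbed, and I handed the job in at about 14 s with the arm clear.

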